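Fit the hold-down spring on a platform shaker

ROBOT

A 7-joint arm with a two-finger parallel gripper is mounted at the origin on a cart in front of the work surface, level with it; the furniture and walls round the work are solid. World frame = base frame: x ahead of the robot, y to its left, z up, the work surface at z = 0. Lengths are in mm, angles in rad, forces in N, time in s.
With the tool pointing down it reaches from about 400 to 875 mm from the base axis. Payload 19.3 kg.
Tool frame: the origin (TCP) lies where the fingers leave the gripper's body, on its centre line; the fingertips stand arm.finger_overhang ahead of it and the grasp point (between the pads) lies 54 mm ahead of it (arm.finger_overhang is the distance from the TCP to the fingertips, in mm); z points along the fingers, y is the line along which they close (so a half turn about z gives the same grasp; the last joint's range is limited). The gripper opens to 85 mm and grips with 20 to 120 N. Pads are 22 mm wide; open, the fingers measure 114 mm over their backs; the gripper's body (76 mm by 85 mm) begins 54 mm behind the grasp point. The pads swing forward as they close: fully open they stand 13 mm farther back than shut.
Start: joints at [-1.176, 0.521, -0.036, 1.599, 0.021, 1.021, -0.113], TCP at [280.169, 558.679, 303.891] pointing down, gripper open.
Joint ranges: [-2.91, 2.91], [-0.3, 2.13], [-1.5, 1.42], [0.17, 2.43], [-1.26, 4.41], [0.16, 1.93], [-2.52, 2.52]. Speed limits (rad/s): [1.89, 1.89, 2.39, 2.39, 3.01, 3.01, 3.01].

INTERFACE

Orientations are given as a unit quaternion [w, x, y, z].
In Python, from plant import arm, cams gives the robot as it stands.
- The arm moves only by the shell command python3 -m creep 'ROWS' [FORCE]. ROWS is JSON, a list of rows, each a list of 7 numbers: the opening, from 0 (shut) to 1 (fully open), then the shift along the tool's x, y, z in cm, then the turn, a rotation vector about the tool's x, y, z in degrees. A call has 1 to 12 rows; each row shifts and turns the commanded pose from where the row before left it, along the tool's axes as they then stand; what a row does not reach is not made up. A row lasts 1/8 s, in which the tool goes at most 62.5 mm and 10.7 degrees, less where a joint would pass 70% of its speed; a pose out of reach is approached as far as the arm can. A call is refused whole if a number of a shift passes 6.25 or a number of a turn 10.7, either way. A call with a gripper value outside its range is refused whole. The fingers move at their own pace and stop on an object; FORCE is the grip in N (left out, the last holds). Time passes only in rows, so rows that do not move let the fingers close. It gives the time, the measured TCP pose, the force, the opening and the grip force at its end, in the units of the state.
- arm.observe(): the state, without advancing time (a new reading comes with each control period).
- cams.get_image(name): name is "scene" or "side" or "wrist"; returns a dict with "frame" (480x640x3 uint8, red, green, blue), "depth" (480x640 float32, mm along the optical axis (not along the pixel's ray), 0 where there is no reading), "vfov" (degrees; the focal length in pixels is half the picture's height over the tangent of half this angle, whatever the lens; pixels are square), "cx", "cy" (the principal point, pixels), "k1" (the pictures are not rectified: a ray, as slopes to the right and down, at radius r is drawn at 1 + k1 r^2 times it, then the intrinsics apply), "world_to_cam" (4x4, takes a point from world to camera coordinates); the wrist camera has in their place "tool_from_camera" (4x4, takes a point from camera to tool coordinates, whose origin is the TCP and whose axes are the flange's). Camera axes: x right, y up, looking along -z (the intrinsics and any distortion apply to the point x, -y, -z); pixel columns grow to the right and rows downward; lengths in mm; the calibration is good to about 2 mm. A picture is of the moment at which its call begins: read the wrist's pose just before it.
- arm.sign_off(): hands the job in; it is judged then, once.
Trained networks look in the newest picture that a camera, given by its name, has taken for a name from the list of things; names that differ only in an ending like _2 or _b are one class to them, and where a whole thing is asked for, a point or a joint stands for the part that bears it (a point fixed in the world has none). Each returns a list of dicts, best first, with "score" (0 to 1); they miss things now and then, are a little off and sometimes report something else, mostly with a low value. They report only what shows in the picture. A call takes as long as a camera call. They do not tell look-alikes from the thing itself.
- cams.find_in(target, camera): "position" ([column, row] in pixels, amid what is visible of it).
- cams.pinpoint(target, camera): "position" ([column, row] in pixels: a listed point, or the origin of a listed thing).
The state is a dict: "t": time; "qpos": joint angles; "dq": joint speeds; "joint_torque": joint torques, N m; "tool_pos": TCP position; "orientation": TCP orientation; "contact_force": force on the tool from outside, world axes, zero at the start; "moment": the same for the moment, N m; "gripper_width": finger opening in mm; "grip_force": force on a finger pad.
Only numpy, scipy, OpenCV 4.12 (cv2) and the standard library are available. Lean on these libraries where they do the work, as an engineer would, in place of code of your own. Each camera call takes 0.05 s, during which the arm holds its last target. There are 200 camera calls.

TASK

Fit the tension spring over the plate box on the small white shaker: first put the steel pin under its black end block fully down into the hole of the shaker's bracket, and after that stretch the spring across the box and drop the steel eye at its red end over the brass post, so that the eye hangs under the post's lip and the spring stays taut when you let go. Leave the plate box in its nest and do not disturb the other things on the bench.

Things in the scene. Friction and masses are not known exactly. Their poses are not given: they have to be found in the camera images.
- shaker: Fixed small white platform shaker, 118 (its x) x 180 (its y) mm, deck 32 mm high. Origin: centre of its underside on the bench; z up. In the nest at its middle stands the loose plate box. At its +y end is a steel bracket with the hole, at its -y end a dark bracket with the brass post. Hole and post lie 124 mm apart along its y axis.
- hole (a point): Centre of the mouth of the round vertical hole in the top of the bracket (top face 24 x 24 mm, 86 mm above the bench). Hole 7.5 mm in diameter with a 1 mm chamfer, 14 mm deep. Its axes are those of the shaker.
- post (a point): Foot of the brass post on its level ledge, 76 mm above the bench, 10 mm below the hole's mouth. Post 7 mm thick, 12 mm high; near the top a lip (4 mm rod) points away from the hole (shaker's -y) to 7.5 mm from the post's axis, 7 mm free below it. Ledge 30 mm wide, reaching 23 mm from post towards hole: the slack spring's eye rests on it once the pin is in. Axes as the shaker.
- pin_block (a point): Loose tension spring, black end block: 18 mm along the spring (8 mm behind the pin's axis, 10 mm in front), 12 wide, 22 high. The point is on the pin's axis, half-way up the block. x points along the spring from pin to eye, z up. The pin, 6 mm thick with round tip, stands 10 mm down out of the block. Whole spring about 55 g; it stands level on the bench on pin and eye.
- pin_tip (a point): Lowest point of the spring's pin, 21 mm below pin_block. Same axes.
- eye_block (a point): Centre of the spring's red end block (18 mm along the spring, 12 mm wide, 22 mm high), 83 mm from the pin's axis when slack. Between the two blocks is the coil, 13 mm thick, centred at the same height. Same axes.
- eye (a point): Centre of the spring's level steel eye, a ring of 4 mm wire, 15 mm inside and 23 mm outside diameter, 21 mm farther out than eye_block (104 mm from the pin's axis when slack) and 19 mm below it; its underside is level with the pin's tip. Same axes.
- eye_end (a joint): Stretch of the spring in m: 0 slack, at most 0.034. The ends are guided in line: they move apart along the spring but do not bend or twist against one another. Pull: about 2 N to begin, plus 0.4 N for each mm; about 8 N and 15 mm when fitted, about 11 N and 22 mm when the eye passes over the lip.
- plate_box: Green plate box with clear lid, 72 x 72 x 48 mm, origin at the centre of its underside, its top 79 mm above the bench; it stands loose in the shaker's nest (lips 8 mm high) under the spring's path.
Things that resemble listed ones, but are neither listed nor needed, are in the scene too. Leave any blue look-alike of the part that bears pin_block alone.

How it is judged (in metres and radians):
On the way:
1. the pin is down in the hole while the spring is still slack (horizontal distance between pin_tip and hole below 0.003 m and z of pin_tip in the frame of shaker below 0.0795 m and value of joint eye_end below 0.006 m), for 0.2 s.
At the end, for the whole second after the job is handed in: Pin in the hole (within 3 mm of its axis, 6.5 mm deep or more); eye round the post, under the lip: centre within 5.5 mm of the post's axis, 2 mm or more to the hole side, at most 6 mm above the ledge; spring stretched over 12 mm, released, at rest; plate box within 10 mm of its start (horizontal distance between pin_tip and hole below 0.003 m and z of pin_tip in the frame of shaker below 0.0795 m and horizontal distance between eye and post below 0.0055 m and z of eye in the frame of post between -0.001 and 0.006 m and y of eye in the frame of post above 0.002 m and value of joint eye_end above 0.012 m and linear speed of spring below 0.02 m/s and contact force between spring and the fingers below 0.1 N and distance of plate_box from where it was at the start of the episode below 0.01 m); the robot touches nothing.
It fails at once if the plate box is pulled out of its nest (distance of plate_box from where it was at the start of the episode above 0.02 m).
It fails at once if another thing on the bench is knocked about (moved by more than 3 cm) (distance of any of petri_lo, vial_lo, can_lo, beaker_lo, tally_lo from where it was at the start of the episode above 0.03 m).
It also fails if it takes over 48 s, if anything falls off the work surface, if the arm or the gripper's body presses on something with over 40 N, if the wrist force passes 120 N, or if a joint passes its speed limit or range.

## Working session

There is one attempt and no reset: what is moved stays moved. The work goes in short steps, Python scripts to look and compute and a shell command to move; the robot and the scene stay as the last step left them, time stands still between calls to the robot, and variables do not carry over. Pictures are saved under pics/ and viewed, at most 10 in all, crops included, and the job is handed in when it is done.

```bash
mkdir -p pics; ls; cat > h.py <<'E'
import numpy as np, cv2
from plant import arm, cams
from scipy.spatial.transform import Rotation as R
def toolT():
    s=arm.observe(); q=s["orientation"]; T=np.eye(4)
    T[:3,:3]=R.from_quat([q[1],q[2],q[3],q[0]]).as_matrix(); T[:3,3]=s["tool_pos"]; return T
def shot(name,save=None):
    T=toolT(); im=cams.get_image(name)
    im["c2w"]=T@np.array(im["tool_from_camera"]) if name=="wrist" else np.linalg.inv(np.array(im["world_to_cam"]))
    if save: cv2.imwrite("pics/"+save,im["frame"][:,:,::-1])
    return im
def ray(im,p):
    f=240/np.tan(np.radians(im["vfov"])/2)
    d=cv2.undistortPoints(np.array([[p]],float),np.array([[f,0,im["cx"]],[0,f,im["cy"]],[0,0,1]]),np.array([im["k1"],0,0,0,0.]))[0,0]
    return im["c2w"][:3,3], im["c2w"][:3,:3]@np.array([d[0],-d[1],-1])
def at_z(im,p,z):
    o,d=ray(im,p); return o+d*(z-o[2])/d[2]
def at_depth(im,p):
    o,d=ray(im,p); c,r=int(round(p[0])),int(round(p[1])); return o+d*np.median(im["depth"][r-1:r+2,c-1:c+2])
def pix(im,P):
    c=np.linalg.inv(im["c2w"])@np.append(P,1); x,y=c[0]/-c[2],-c[1]/-c[2]
    f=240/np.tan(np.radians(im["vfov"])/2); k=1+im["k1"]*(x*x+y*y); return np.array([im["cx"]+f*k*x,im["cy"]+f*k*y])
E
cat > a.py <<'E'
from h import *
Z=dict(shaker=0,hole=86,post=76,pin_block=21,pin_tip=0,eye_block=21,eye=2,plate_box=31)
np.set_printoptions(precision=1,suppress=True)
print(arm.observe()["orientation"],arm.finger_overhang)
for c in ["scene","side","wrist"]:
    im=shot(c,c+"0.png"); print(c,im["c2w"][:3,3],im["vfov"])
    for n,z in Z.items():
        for d in cams.pinpoint(n,c)[:3]: print(n,round(d["score"],2),np.array(d["position"]),at_z(im,d["position"],z),at_depth(im,d["position"]) if 0<=d["position"][0]<639 and 0<=d["position"][1]<479 else "")
E
python3 a.py
```

```text
pics
[-0.   0.2  1.  -0. ] 72.6
scene [  99.5 -599.2  600.7] 55.96890762262116
shaker 0.92 [291.1 222.4] [508.   73.2   0. ] [481.5  29.6  39. ]
hole 0.58 [270.8 175.6] [500.6 142.1  86. ] [500.2 141.5  86.4]
post 0.57 [313.3 203.9] [526.5  16.2  76. ] [519.3   5.8  84.9]
pin_block 0.87 [349.3 289.3] [ 477.2 -173.1   21. ] [ 473.  -177.8   27.5]
pin_block 0.65 [371.8 303.6] [ 488.9 -221.6   21. ] [ 482.9 -227.5   30. ]
pin_tip 0.77 [370.4 311.2] [ 489.4 -220.4    0. ] [ 486.4 -223.3    4.7]
pin_tip 0.55 [349.1 298.3] [ 476.8 -175.4    0. ] [ 477.  -175.2   -0.2]
eye_block 0.73 [310.6 270.1] [447.  -94.2  21. ] [ 440.6 -103.5   31.7]
eye_block 0.65 [405.5 335.8] [ 489.8 -305.4   21. ] [ 488.9 -306.    22.2]
eye 0.96 [418.  350.3] [ 499.3 -328.8    2. ] [ 500.6 -327.8   -0. ]
eye 0.65 [301.3 276.4] [434.  -82.5   2. ] [435.4 -80.3  -0.4]
plate_box 0.72 [290.7 215.2] [499.5  60.3  31. ] [484.3  35.3  52.6]
side [-112.9 -169.2  905.4] 48.80311800111665
shaker 0.91 [274.3 243.5] [499.5  67.9   0. ] [472.9  57.7  39.3]
shaker 0.47 [412.8 273.4] [ 497.  -225.4    0. ] [ 480.3 -223.8   24.8]
[... 401 characters left out ...]
9.1   29.9]
pin_tip 0.92 [383.5 279.6] [ 467.8 -170.3    0. ] [ 468.6 -170.3   -1.3]
pin_tip 0.85 [408.5 276. ] [ 488.6 -217.8    0. ] [ 482.5 -217.3    9.3]
pin_tip 0.34 [414.2 269.6] [ 506.8 -226.9    0. ] [ 485.9 -224.9   30.5]
eye_block 0.75 [347.  281.7] [ 431.9 -101.8   21. ] [ 437.  -101.2   12.8]
eye_block 0.48 [455.1 278.6] [ 491.2 -306.1   21. ] [ 489.1 -305.6   24.2]
eye 0.68 [334.7 286.7] [426.2 -79.1   2. ] [427.6 -78.9  -0.3]
eye 0.51 [463.6 282. ] [ 500.4 -326.1    2. ] [ 501.8 -326.5   -0.2]
plate_box 0.66 [412.2 270.3] [ 483.  -221.3   31. ] [ 484.2 -221.4   29.3]
plate_box 0.55 [269.2 229.9] [509.3  80.   31. ] [478.6  67.7  74.1]
wrist [209.9 593.6 374.6] 69.84068616025881
```

```bash
python3 - <<'E'
import cv2,numpy as np
a=cv2.imread("pics/scene0.png")[130:400,180:480];b=cv2.imread("pics/side0.png")[160:330,200:500]
a=cv2.resize(a,None,fx=1.33,fy=1.33*1.0);cv2.imwrite("pics/a.png",cv2.resize(cv2.imread("pics/scene0.png")[140:380,200:500],(750,600)))
cv2.imwrite("pics/b.png",cv2.resize(cv2.imread("pics/side0.png")[180:320,210:490],(800,400)))
E
```

```text
(no output)
```

View pics/a.png

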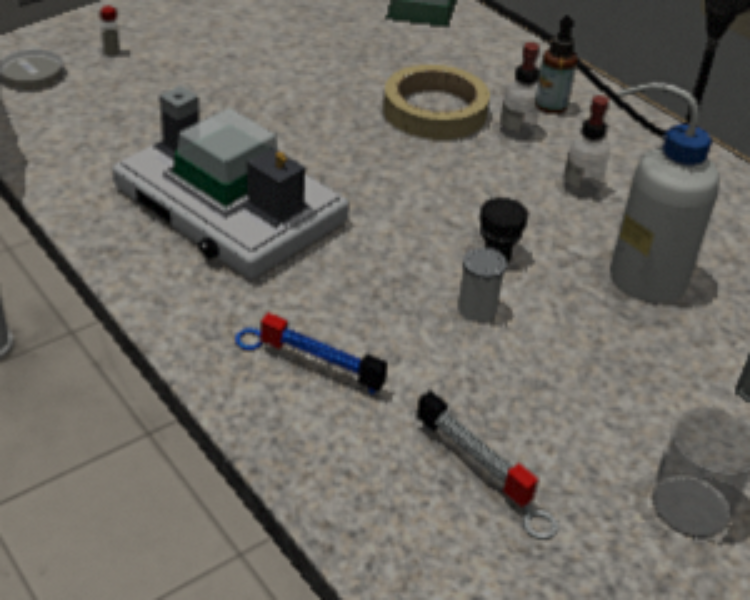

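View pics/b.png

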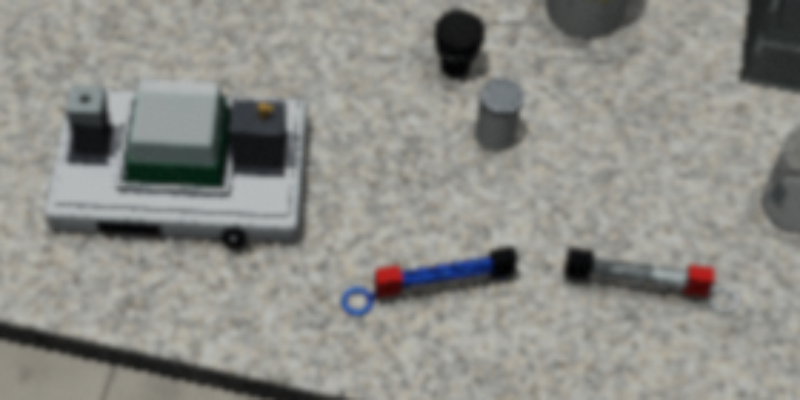

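The steel spring on the right, with its pin at crop (430,410) and eye at (540,522), is the real one. The blue one is the look-alike. I'll turn the gripper, fly over the shaker to look at it, then go on to the spring.

```bash
python3 -m creep '[[1,0,0,0,0,0,10.2],[1,0,0,0,0,0,10.2],[1,0,0,0,0,0,10.2],[1,0,0,0,0,0,10.2],[1,0,0,0,0,0,10.2],[1,0,0,0,0,0,10],[1,-5.2,3.3,0,0,0,0],[1,-5.2,3.3,0,0,0,0],[1,-5.2,3.3,0,0,0,0],[1,-5.2,3.3,0,0,0,0]]'; python3 -m creep '[[1,-6,1,0,0,0,0],[1,-6,1,0,0,0,0],[1,-6,1,0,0,0,0],[1,-6,0,0,0,0,0],[1,-5.5,1.3,0,0,0,0],[1,0,0,0,0,0,0]]'
cat > w.py <<'E'
import sys
from h import *
Z=dict(shaker=0,hole=86,post=76,pin_block=21,pin_tip=0,eye_block=21,eye=2,plate_box=31)
np.set_printoptions(precision=1,suppress=True)
T=toolT(); print("tool",T[:3,3],"yaw y",np.degrees(np.arctan2(T[1,1],T[0,1])))
im=shot("wrist",sys.argv[1]); print(im["c2w"][:3,3],im["c2w"][:3,2])
for n in sys.argv[2:]:
    for d in cams.pinpoint(n,"wrist")[:3]:
        p=d["position"]; print(n,round(d["score"],2),np.array(p),at_z(im,p,Z[n]),at_depth(im,p) if 1<p[0]<638 and 1<p[1]<478 else "")
E
python3 w.py w1.png hole post shaker plate_box
```

```text
t: 2.6
tool_pos: [421.5, 354.7, 304.1]
orientation: [-0.0, 0.692, 0.722, 0.0]
contact_force: [1.3, -0.2, -0.6]
gripper_width: 85.5
grip_force: 0.0
t: 3.35
tool_pos: [476.4, 59.4, 304.3]
orientation: [0.001, 0.695, 0.719, 0.0]
contact_force: [-0.3, 1.2, -0.2]
gripper_width: 85.5
grip_force: 0.0
tool [476.4  59.4 304.3] yaw y 2.015334845272218
[473.6 137.6 374.9] [-0.   0.3  1. ]
hole 0.96 [348.4 140.4] [497.1 131.7  86. ] [498.2 131.4  72.4]
post 0.63 [361.5 274.1] [517.3  11.5  76. ] [516.3  14.5  83.1]
plate_box 0.88 [350.8 197.7] [507.2  75.4  31. ] [502.6  84.   78.6]
plate_box 0.65 [363.2 274.9] [525.8  -8.4  31. ] [517.6  14.6  85.2]
```

```bash
python3 -m creep '[[1,-5.8,0.2,0.5,0,0,0],[1,-5.8,0.2,1,0,0,0],[1,-5.8,0.2,1,0,0,0],[1,-5.8,0.2,1,0,0,0],[1,-5.5,0.1,1,0,0,0],[1,-4,0.1,0.5,0,0,0],[1,0,0,0,0,0,0],[1,0,0,0,0,0,0]]'
python3 w.py w2.png pin_block pin_tip eye_block eye
```

```text
t: 4.6
tool_pos: [499.7, -261.7, 253.7]
orientation: [-0.0, 0.692, 0.722, 0.0]
contact_force: [0.6, -0.2, -0.7]
gripper_width: 86.0
grip_force: 0.0
tool [ 499.7 -261.7  253.7] yaw y 2.452374890682332
[ 496.3 -183.5  324.4] [-0.   0.3  1. ]
pin_block 0.94 [309.4 180.8] [ 488.8 -224.4   21. ] [ 489.1 -222.9   32.2]
pin_block 0.94 [296.1 114.5] [ 476.1 -170.4   21. ] [ 476.9 -170.9   32.9]
pin_tip 0.63 [310.7 174.1] [ 489.3 -220.9    0. ] [ 490.  -217.3   32.1]
pin_tip 0.57 [297.8 116.5] [ 476.2 -171.1    0. ] [ 478.3 -172.4   32.7]
eye_block 0.85 [312.2 269.8] [ 494.1 -308.2   21. ] [ 494.2 -303.7   32.2]
eye_block 0.78 [254.6  10.8] [443.2 -98.   21. ] [ 445.1 -101.2   32.3]
eye 0.66 [314.9 280.3] [ 497.1 -327.5    2. ] [ 497.1 -327.6    1.6]
eye 0.22 [311.8 179.4] [ 490.5 -225.5    2. ] [ 491.1 -221.5   32.8]
```

View pics/w2.png

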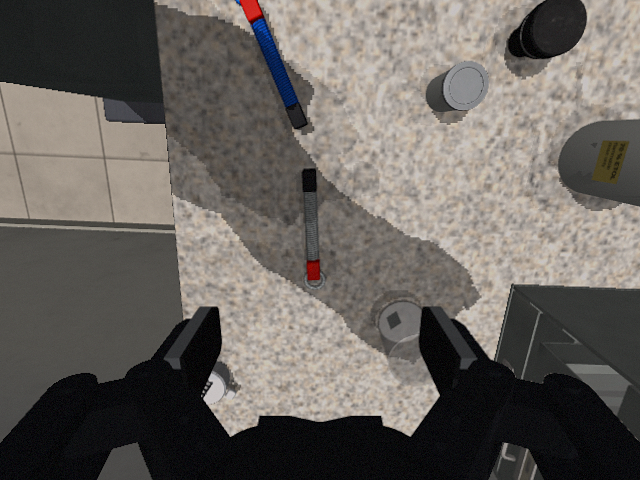

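View pics/w1.png

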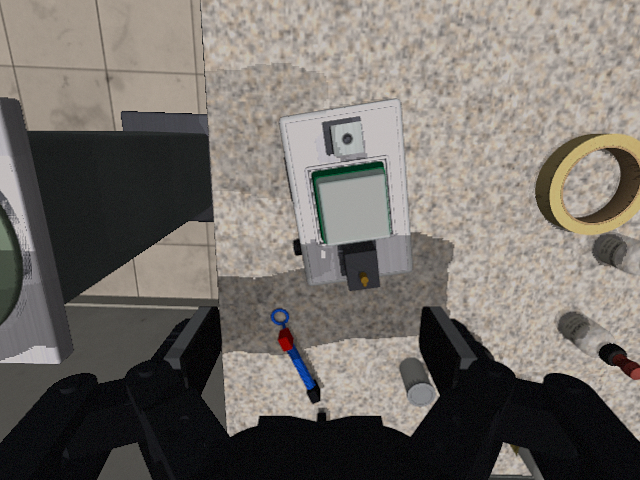

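The spring's pin is at about (489,-222), in the picture at (309,180). Its eye is at (497,-327), pixel (315,281), which gives 105 mm between them, as it should be. In the other picture the hole is at pixel (348,139) and the post at (362,278). I'll grip the black block now.

```bash
python3 -m creep '[[1,0,0,0,0,0,-2],[1,2.1,-0.37,3,0,0,0],[1,2.1,-0.36,3,0,0,0],[1,0,0,3,0,0,0],[1,0,0,3,0,0,0],[1,0,0,2.4,0,0,0],[1,0,0,2,0,0,0],[1,0,0,0,0,0,0],[1,0,0,0,0,0,0]]' 30
python3 w.py w3.png pin_block eye_block eye
```

```text
t: 5.98
tool_pos: [489.1, -221.8, 90.6]
orientation: [0.0, 0.679, 0.734, 0.0]
contact_force: [0.2, -0.8, -0.1]
gripper_width: 85.3
grip_force: 0.0
tool [ 489.1 -221.8   90.6] yaw y 4.396352603295489
[ 483.  -143.7  161.3] [-0.   0.3  1. ]
pin_block 0.78 [317.  317.1] [ 487.9 -224.8   21. ] [ 487.5 -218.3   32.3]
pin_block 0.58 [300.2 203.8] [ 477.2 -172.6   21. ] [ 477.6 -170.2   32.7]
```

View pics/w3.png

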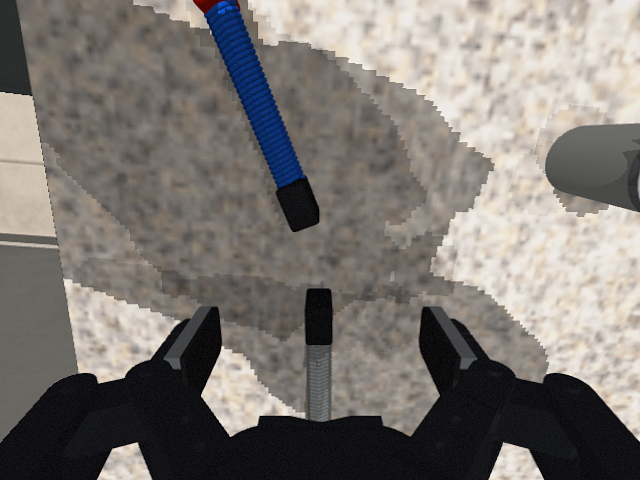

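Close view: the black block spans rows 289–345 at column 318, centred between the pads.

```bash
python3 - <<'E'
from h import *
im=shot("wrist")
print(at_z(im,(318,345),32),at_z(im,(318,289),10),at_z(im,(318,289),32))
E
```

```text
[ 489.06022172 -232.03925404   32.        ] [ 487.77904206 -215.74574296   10.        ] [ 487.09656272 -205.256744     32.        ]
```

```bash
python3 -m creep '[[1,0.08,0,0,0,0,0],[0.5,0,0,0,0,0,0],[0,0,0,0,0,0,0],[0,0,0,0,0,0,0],[0,0,0,0,0,0,0],[0,0,0,0,0,0,0],[0,0,0,0,0,0,0],[0,0,0,0,0,0,0]]' 60; python3 -m creep '[[0,0,0,-1,0,0,0],[0,0,0,-3,0,0,0],[0,0,0,-5,0,0,0],[0,0,0,-5,0,0,0],[0,0,0,0,0,0,0]]'
```

```text
t: 7.22
tool_pos: [488.8, -220.9, 89.9]
orientation: [0.0, 0.68, 0.734, 0.0]
contact_force: [0.1, 0.4, 1.6]
gripper_width: 10.3
grip_force: 60.5
t: 7.85
tool_pos: [489.7, -221.4, 233.7]
orientation: [0.002, 0.68, 0.733, 0.001]
contact_force: [0.2, -0.3, -1.4]
gripper_width: 10.4
grip_force: 60.2
```

```bash
python3 -m creep '[[0,0,0,0,0,0,-5.1],[0,3,0.55,0,0,0,0],[0,5,0.95,0,0,0,0],[0,5.5,1.05,0,0,0,0],[0,5.5,1.05,0,0,0,0],[0,5.5,1.05,0,0,0,0],[0,5,0.95,0,0,0,0],[0,4,0.8,0.5,0,0,0],[0,1.4,0.28,1,0,0,0],[0,0,0,1,0,0,0],[0,0,0,0,0,0,0],[0,0,0,0,0,0,0]]'
python3 w.py w4.png pin_block pin_tip hole post eye
```

```text
t: 9.35
tool_pos: [497.4, 133.1, 205.1]
orientation: [0.0, 0.647, 0.762, -0.0]
contact_force: [0.1, -0.1, -0.6]
gripper_width: 9.8
grip_force: 60.2
tool [497.4 133.1 205.1] yaw y 9.355408137647476
[484.7 210.3 275.7] [-0.   0.3  1. ]
pin_block 0.9 [323.1 318.5] [511.3  63.9  21. ] [498.1 136.6 147.6]
pin_tip 0.85 [320.6 291.7] [507.   77.8   0. ] [496.5 139.8 129. ]
hole 0.68 [317.8 268. ] [495.9 134.2  86. ] [496.5 129.5  74.4]
post 0.67 [322.3 424.1] [519.3   9.   76. ] [496.4 142.3 208.3]
post 0.57 [321.6 296. ] [501.9 111.4  76. ] [497.  139.6 133. ]
```

View pics/w4.png

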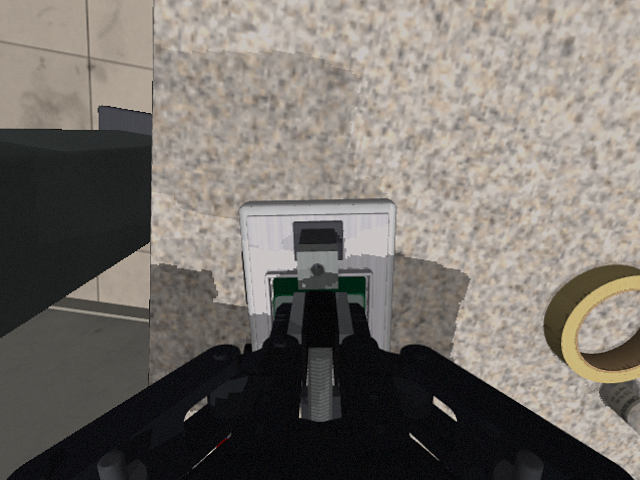

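```bash
python3 - <<'E'
from h import *
np.set_printoptions(precision=1,suppress=True)
im=shot("wrist");T=toolT()
c=cv2.cvtColor(im["frame"],cv2.COLOR_RGB2BGR)
cv2.imwrite("pics/w5.png",cv2.resize(c[220:360,240:400],(800,700),interpolation=cv2.INTER_CUBIC)[:600])
print("hole",at_z(im,(318,269),86))
print("pin rep@115",at_z(im,(320.6,291.7),115), "pred px",pix(im,T[:3,3]+T[:3,0]*-1.7+T[:3,2]*90),pix(im,T[:3,3]+T[:3,0]*-1.7+T[:3,2]*80))
print("rear bot edge",at_z(im,(321,291),125))
def yaw(a,b,z):
    d=at_z(im,b,z)-at_z(im,a,z); return np.degrees(np.arctan2(d[1],d[0]))
print("top edge yaw",yaw((250,203),(386,200.5),32))
E
```

```text
hole [496.  134.7  86. ]
pin rep@115 [497.6 134.2 115. ] pred px [320.1 294.6] [320.1 303.8]
rear bot edge [496.9 139.4 125. ]
top edge yaw 10.412770366333477
```

View pics/w5.png

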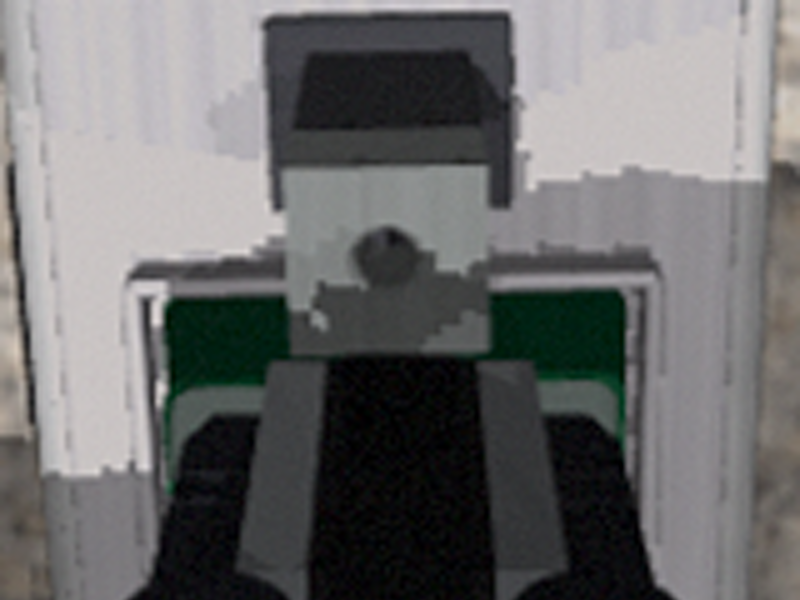

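```bash
python3 -m creep '[[0,0.21,-0.16,0,0,0,-0.6],[0,0,0,1.2,0,0,0],[0,0,0,1,0,0,0],[0,0,0,0,0,0,0],[0,0,0,0,0,0,0]]'
python3 - <<'E'
from h import *
np.set_printoptions(precision=1,suppress=True)
T=toolT();im=shot("wrist");print(T[:3,3])
c=cv2.cvtColor(im["frame"],cv2.COLOR_RGB2BGR)
cv2.imwrite("pics/w6.png",cv2.resize(c[240:360,240:400],(800,600),interpolation=cv2.INTER_CUBIC))
for d in cams.pinpoint("hole","wrist")[:1]: print("hole",d["position"],at_z(im,d["position"],86))
z=T[2,3]-90
for k in (90,80): print("pred pin px",pix(im,T[:3,3]+T[:3,0]*-1.7+T[:3,2]*k))
print("pred rear edge",pix(im,T[:3,3]+T[:3,0]*6.3+T[:3,2]*80))
E
```

```text
t: 10.32
tool_pos: [495.4, 136.1, 182.8]
orientation: [-0.0, 0.642, 0.766, -0.0]
contact_force: [0.2, -0.5, -0.9]
gripper_width: 10.1
grip_force: 60.2
[495.4 136.1 182.8]
pred pin px [320.2 294.8]
pred pin px [320.2 304. ]
pred rear edge [320.2 289.1]
```

View pics/w6.png

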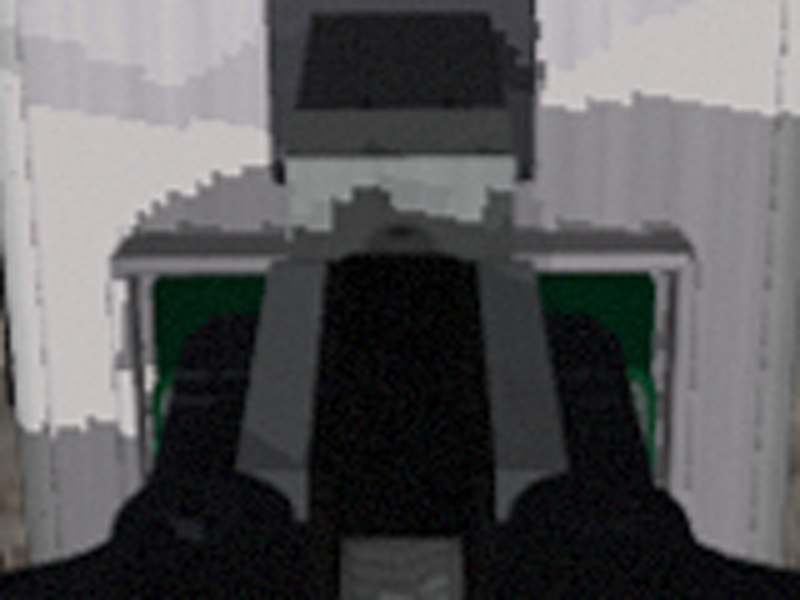

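The hole and block are aligned sideways, both at crop column 402. Next I'll work out the offset along the spring from the bracket's rear edge (pixel row 271.4) and the hole rim (row 285.6).

```bash
python3 - <<'E'
from h import *
np.set_printoptions(precision=2,suppress=True)
T=toolT();im=shot("wrist");Ti=np.linalg.inv(T)
t=lambda P:(Ti@np.append(P,1))[:3]
print("bracket rear edge->hole",t(at_z(im,(320.3,271.4),86))-[12,0,0])
print("rim->hole",t(at_z(im,(320.4,285.6),86))-[4.75,0,0], "inner",t(at_z(im,(320.4,285.6),86))-[3.75,0,0])
print("block rear->pin",t(at_z(im,(320.5,291.6),T[2,3]-80))-[8,0,0])
E
```

```text
bracket rear edge->hole [-3.63  0.09 97.08]
rim->hole [-4.56  0.13 97.08] inner [-3.56  0.13 97.08]
block rear->pin [-3.03  0.15 80.  ]
```

```bash
python3 -m creep '[[0,-0.1,0,0,0,0,0],[0,0,0,0.3,0,0,0],[0,0,0,0.3,0,0,0],[0,0,0,0.2,0,0,0],[0,0,0,0.15,0,0,0],[0,0,0,0,0,0,0]]'; python3 -c "
from h import *
print(toolT()[:3,3],arm.observe()['contact_force'],arm.observe()['moment'])"
```

```text
t: 11.22
tool_pos: [495.5, 135.2, 173.3]
orientation: [-0.0, 0.642, 0.766, -0.0]
contact_force: [0.1, -0.2, -0.3]
gripper_width: 10.4
grip_force: 60.2
[495.47533038 135.15661267 173.29008167] [ 0.09323812 -0.19126431 -0.29222233] [ 0.026378    0.01738748 -0.02696833]
```

```bash
python3 -m creep '[[0,0,0,0.2,0,0,0],[0,0,0,0.2,0,0,0],[0,0,0,0.2,0,0,0],[0,0,0,0,0,0,0]]'; python3 -m creep '[[0,0,0,0.1,0,0,0],[0,0,0,0.1,0,0,0],[0,0,0,0,0,0,0]]'
```

```text
t: 11.72
tool_pos: [495.5, 135.2, 167.3]
orientation: [0.0, 0.642, 0.766, -0.0]
contact_force: [-0.0, 0.2, 0.7]
gripper_width: 10.0
grip_force: 60.3
t: 12.1
tool_pos: [495.6, 135.2, 166.2]
orientation: [0.0, 0.642, 0.766, 0.0]
contact_force: [-6.0, -1.5, 20.9]
gripper_width: 10.1
grip_force: 63.1
```

```bash
python3 -m creep '[[0,0,0,-0.05,0,0,0],[0.3,0,0,0,0,0,0],[0.4,0,0,0,0,0,0],[0.4,0,0,-0.5,0,0,0],[0.4,0,0,-2.5,0,0,0],[0.4,0,0,-3,0,0,0],[0.4,-3,0,-1,0,0,0],[0.4,-3,0,0,0,0,0],[0.4,-1,0,0,0,0,0],[0.4,0,0,0,0,0,0]]'
python3 w.py w7.png pin_block eye_block eye post hole
python3 - <<'E'
from h import *
im=shot("scene");c=cv2.cvtColor(im["frame"],cv2.COLOR_RGB2BGR)
w=cv2.imread("pics/w7.png")
cv2.imwrite("pics/v8.png",np.hstack([cv2.resize(c[140:260,230:350],(400,400),interpolation=cv2.INTER_CUBIC),cv2.resize(w[180:420,200:440],(400,400))]))
E
```

```text
t: 13.35
tool_pos: [507.7, 66.2, 235.9]
orientation: [-0.0, 0.643, 0.766, -0.0]
contact_force: [0.4, 0.7, -0.9]
gripper_width: 34.1
grip_force: 0.0
tool [507.7  66.2 235.9] yaw y 10.015577594957554
[494.1 143.2 306.6] [-0.1  0.3  1. ]
pin_block 0.56 [321.4 149.7] [497.6 130.1  21. ] [496.5 134.2 108.6]
eye_block 0.8 [318.7 283. ] [515.5  14.7  21. ] [508.8  54.7 109.8]
eye 0.67 [321.4 299.5] [522.5 -10.8   2. ] [515.5  27.   76.9]
eye 0.59 [224.1 347.3] [433.2 -81.9   2. ] [433.1 -82.4   1.3]
post 0.75 [320.9 318.6] [518.   10.7  76. ] [517.3  15.   83.4]
hole 0.64 [322.4 146.7] [497.1 135.   86. ] [496.8 135.9 109.1]
```

View pics/v8.png

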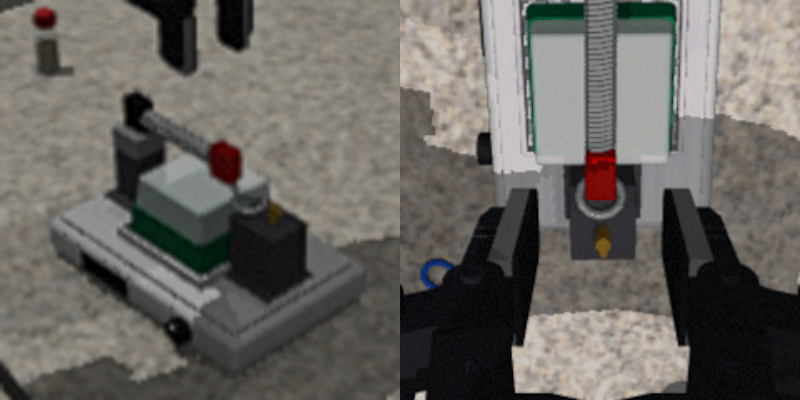

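The pin is seated, and the slack eye rests on the ledge in front of the post (right half of the picture: eye (600,195), post (602,243)). They line up sideways.

```bash
python3 - <<'E'
from h import *
np.set_printoptions(precision=2,suppress=True)
T=toolT();im=shot("wrist");Ti=np.linalg.inv(T)
t=lambda P:(Ti@np.append(P,1))[:3]
px=lambda c,r:(200+(c-400)*.6,180+r*.6)
for n,c,r,z in [("red front top r=92",600,200,108),("red/coil top r=74 (z108)",600,151,108),("eye ring back visible? centre",600.5,195,78),("eye front outer r115.5",600,217,78),("post foot",602,243,76),("ledge far edge",602,258,76)]:
    print(n,t(at_z(im,px(c,r),z)))
E
```

```text
red front top r=92 [-24.23  -0.11 127.84]
red/coil top r=74 (z108) [ -3.91  -0.07 127.84]
eye ring back visible? centre [-37.27   0.11 157.84]
eye front outer r115.5 [-48.15  -0.13 157.84]
post foot [-62.61   0.77 159.84]
ledge far edge [-70.51   0.76 159.84]
```

```bash
python3 -m creep '[[0.4,-1.85,0,1,0,0,0],[0.4,0,0,3,0,0,0],[0.4,0,0,2,0,0,0],[0.4,0,0,0.8,0,0,0],[0.4,0,0,0,0,0,0],[0,0,0,0,0,0,0],[0,0,0,0,0,0,0],[0,0,0,0,0,0,0],[0,0,0,0,0,0,0]]' 100; python3 -m creep '[[0,0.1,0,-0.4,0,-0.7,0],[0,0.2,0,-0.35,0,-1.3,0],[0,0.3,0,-0.4,0,-2,0],[0,0.3,0,-0.35,0,-2,0],[0,0,0,0,0,0,0]]'
python3 - <<'E'
from h import *
print(toolT())
im=shot("scene");c=cv2.cvtColor(im["frame"],cv2.COLOR_RGB2BGR)
im=shot("side");d=cv2.cvtColor(im["frame"],cv2.COLOR_RGB2BGR)
r=lambda a:cv2.resize(a,(400,400),interpolation=cv2.INTER_CUBIC)
cv2.imwrite("pics/v9.png",np.hstack([r(c[150:230,250:330]),r(d[180:260,235:315])]))
E
```

```text
t: 14.88
tool_pos: [511.3, 48.0, 168.3]
orientation: [0.0, 0.642, 0.766, 0.0]
contact_force: [1.4, -0.9, 6.6]
gripper_width: 9.1
grip_force: 99.4
t: 15.5
tool_pos: [509.2, 58.5, 182.7]
orientation: [0.04, 0.641, 0.766, -0.034]
contact_force: [-0.1, -0.1, -1.2]
gripper_width: 9.0
grip_force: 98.6
[[-1.75926953e-01  9.84224027e-01  1.87822065e-02  5.09226155e+02]
 [ 9.78759975e-01  1.76926644e-01 -1.03565791e-01  5.84716880e+01]
 [-1.05255013e-01  1.63257852e-04 -9.94445250e-01  1.82698769e+02]
 [ 0.00000000e+00  0.00000000e+00  0.00000000e+00  1.00000000e+00]]
```

View pics/v9.png

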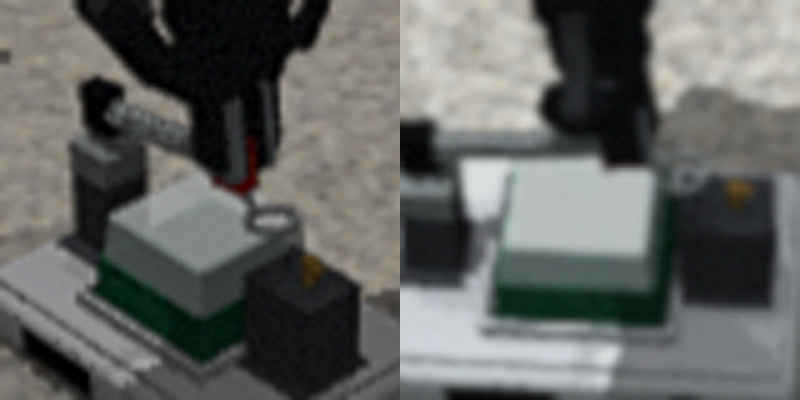

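```bash
python3 -m creep '[[0,0,0,0.23,0,0,0],[0,-0.4,0,0,0,0,0],[0,-0.4,0,0,0,0,0],[0,-0.4,0,0,0,0,0],[0,0,0,0,0,0,0]]'; python3 -m creep '[[0,-0.4,0,0,0,0,0],[0,-0.4,0,0,0,0,0],[0,-0.3,0,0,0,0,0],[0,0,0,0,0,0,0],[0,0,0,0,0,0,0]]'
python3 - <<'E'
from h import *
T=toolT();np.set_printoptions(precision=2,suppress=True);print(T)
P=lambda f,u:T[:3,3]-T[:3,0]*f-T[:3,2]*u   # fwd, up in tool
print("eye from grip (21-3+... fwd):",P(18,-82+3.0))
for c in("scene","side"):
    im=shot(c)
    for n in("pin_block","eye","eye_block","post"):
        for d in cams.pinpoint(n,c)[:2]:
            p=d["position"];print(c,n,round(d["score"],2),np.array(p))
    f=cv2.cvtColor(im["frame"],cv2.COLOR_RGB2BGR)
    cv2.imwrite(f"pics/x_{c}.png",f)
c=cv2.imread("pics/x_scene.png");d=cv2.imread("pics/x_side.png")
r=lambda a:cv2.resize(a,(400,400),interpolation=cv2.INTER_CUBIC)
cv2.imwrite("pics/v10.png",np.hstack([r(c[150:230,250:330]),r(d[180:260,235:315])]))
E
```

```text
t: 16.23
tool_pos: [511.4, 45.2, 181.5]
orientation: [0.04, 0.642, 0.765, -0.034]
contact_force: [-1.1, 6.2, -2.8]
gripper_width: 8.7
grip_force: 98.3
t: 16.85
tool_pos: [513.2, 35.4, 182.5]
orientation: [0.04, 0.641, 0.766, -0.033]
contact_force: [-1.4, 9.9, -3.7]
gripper_width: 8.6
grip_force: 98.2
[[ -0.17   0.98   0.02 513.17]
 [  0.98   0.18  -0.1   35.36]
 [ -0.1   -0.    -0.99 182.5 ]
 [  0.     0.     0.     1.  ]]
eye from grip (21-3+... fwd): [517.72   9.69 105.78]
scene pin_block 0.84 [349.5 291.2]
scene pin_block 0.52 [272.  169.5]
scene eye 0.71 [301.6 277. ]
scene eye 0.42 [313.1 198.1]
scene eye_block 0.8 [309.4 272. ]
scene eye_block 0.65 [303.3 187.5]
scene post 0.89 [314.6 204.5]
scene post 0.41 [272.2 167.1]
side pin_block 0.89 [386.8 270.4]
side pin_block 0.72 [240.4 209. ]
side eye 0.61 [332.3 286.1]
side eye 0.43 [302.6 214.2]
side eye_block 0.62 [290.9 206.8]
side eye_block 0.55 [300.7 213.6]
side post 0.74 [301.2 221.7]
```

View pics/v10.png

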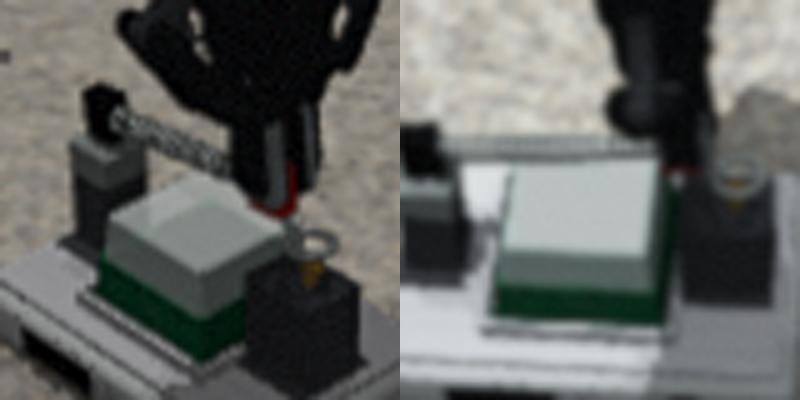

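The eye hangs over the post in both views: ring at (318,242) left and (740,178) right. I'll put numbers on it; that was my last picture.

```bash
python3 - <<'E'
from h import *
np.set_printoptions(precision=1,suppress=True)
f=np.array([.174,-.985,0]);l=np.array([.985,.174,0])
for c,e,ps in(("scene",(313.4,198.3),[(314.6,204.5),(313.3,203.9)]),("side",(302.8,215),[(301.2,221.7),(299.4,222.9)])):
    im=shot(c)
    for p in ps:
        d=at_z(im,e,94.6)-at_z(im,p,76); print(c,"eye-post fwd,lat",d@f,d@l, at_z(im,e,94.6),at_z(im,p,76))
E
```

```text
scene eye-post fwd,lat 1.823902604508689 -5.597909134324228 [522.4  10.3  94.6] [527.6  13.1  76. ]
scene eye-post fwd,lat 5.113260927834803 -5.131150079300773 [522.4  10.3  94.6] [526.5  16.2  76. ]
side eye-post fwd,lat 3.2566742716455632 2.371561332333822 [515.4   8.7  94.6] [512.5  11.5  76. ]
side eye-post fwd,lat 6.564064682009166 5.655583708483592 [515.4   8.7  94.6] [508.7  14.2  76. ]
```

```bash
python3 -m creep '[[0,-0.14,0,0.24,0,1,0],[0,-0.14,0,0.24,0,1,0],[0,0,0,0,0,0,0]]';  python3 -m creep '[[0,-0.14,0,0.24,0,1,0],[0,0,0,0,0,0,0]]'
```

```text
t: 17.82
tool_pos: [513.8, 31.8, 178.0]
orientation: [0.026, 0.642, 0.766, -0.022]
contact_force: [-2.0, 10.4, -2.4]
gripper_width: 9.2
grip_force: 98.4
t: 18.08
tool_pos: [514.0, 30.3, 175.8]
orientation: [0.019, 0.642, 0.766, -0.016]
contact_force: [-1.8, 10.9, -1.6]
gripper_width: 8.4
grip_force: 98.5
```

```bash
python3 -m creep '[[0,-0.13,0,0.22,0,1,0],[0,-0.13,0,0.22,0,1,0],[0,0,0,0,0,0,0]]';  python3 -m creep '[[0,-0.13,0,0.2,0,1,0],[0,0,0,0,0,0,0]]'
```

```text
t: 18.45
tool_pos: [514.5, 27.5, 171.5]
orientation: [0.006, 0.642, 0.766, -0.005]
contact_force: [-1.5, 8.8, 0.0]
gripper_width: 8.8
grip_force: 98.6
t: 18.7
tool_pos: [514.8, 26.3, 169.6]
orientation: [-0.001, 0.642, 0.766, 0.0]
contact_force: [-1.6, 10.5, 0.6]
gripper_width: 8.6
grip_force: 98.6
```

```bash
python3 -m creep '[[0,0,0,0.1,0,0,0],[0,0.2,0,0,0,0,0],[0,0.2,0,0,0,0,0],[0,0,0,0,0,0,0]]'; python3 -m creep '[[0,0.2,0,0,0,0,0],[0,0,0,0,0,0,0]]'
```

```text
t: 19.2
tool_pos: [514.2, 30.4, 168.7]
orientation: [-0.0, 0.642, 0.767, 0.0]
contact_force: [-2.0, 7.8, 2.2]
gripper_width: 9.0
grip_force: 99.0
t: 19.45
tool_pos: [513.9, 31.5, 168.8]
orientation: [0.0, 0.642, 0.766, 0.0]
contact_force: [0.1, 3.5, 2.8]
gripper_width: 8.9
grip_force: 99.0
```

```bash
python3 -m creep '[[0,0.08,0,0,0,0,0],[0,0,0,0,0,0,0],[0.2,0,0,0,0,0,0],[0.4,0,0,0,0,0,0],[0.4,0,0,-0.5,0,0,0],[0.4,0,0,-3,0,0,0],[0.4,3,0,-5,0,0,0],[0.4,0,0,-2,0,0,0],[0.4,0,0,0,0,0,0]]'
python3 w.py w9.png pin_block eye_block eye post hole plate_box
python3 - <<'E'
from h import *
np.set_printoptions(precision=1,suppress=True)
for c in("scene","side"):
    im=shot(c,f"y_{c}.png")
    for n in("pin_block","eye","eye_block","plate_box"):
        for d in cams.pinpoint(n,c)[:2]: print(c,n,round(d["score"],2),np.array(d["position"]),at_depth(im,d["position"]))
E
```

```text
t: 20.58
tool_pos: [508.9, 62.4, 275.1]
orientation: [0.001, 0.642, 0.767, 0.001]
contact_force: [-1.0, -0.2, -0.0]
gripper_width: 33.9
grip_force: 0.0
tool [508.9  62.4 275.1] yaw y 10.1057080474737
[494.9 139.4 345.8] [-0.1  0.3  1. ]
pin_block 0.9 [320.3 148. ] [498.6 126.1  21. ] [497.6 129.8 111.2]
eye_block 0.79 [232.1 347. ] [440.  -98.3  21. ] [478.7  69.4 250.1]
eye_block 0.34 [318.2 291.1] [521.5 -15.6  21. ] [516.2  14.9  84.8]
eye 0.69 [232.7 318.4] [433.8 -74.6   2. ] [433.6 -75.2   1.2]
eye 0.56 [318.7 290.3] [523.4 -23.6   2. ] [514.4  27.9 110.6]
post 0.67 [322.4 289.7] [520.3  12.6  76. ] [517.1  28.8 110.5]
plate_box 0.81 [319.3 209.6] [507.2  71.8  31. ] [504.7  85.7  96. ]
plate_box 0.51 [321.1 141.2] [498.2 132.3  31. ] [497.4 134.1 111.1]
scene pin_block 0.73 [349.1 288.7] [ 473.4 -176.7   27.8]
scene pin_block 0.63 [271.8 169.9] [495.1 126.4 109.9]
scene eye 0.69 [299.9 279.5] [427.2 -88.2   2.2]
scene eye 0.56 [312.  204.6] [517.2   7.2  83.1]
scene eye_block 0.66 [298.9 194.7] [507.4  40.1  91.7]
scene eye_block 0.59 [315.5 270.9] [465.5 -84.1   1.4]
scene plate_box 0.73 [290.4 211.6] [484.5  36.6  60.8]
side pin_block 0.72 [382.9 266.9] [ 479.  -164.2   27.5]
side pin_block 0.65 [239.9 206.7] [493.7 129.3 109.5]
side eye 0.73 [300.  219.4] [515.7  14.8  78.4]
side eye 0.2 [271.2 232.5] [477.   63.5  69. ]
side eye_block 0.82 [344.6 281.3] [433.6 -96.8  17.9]
side eye_block 0.67 [287.1 212. ] [506.6  37.8 105.6]
```

```bash
python3 - <<'E'
from h import *
np.set_printoptions(precision=1,suppress=True)
T=toolT();im=shot("wrist")
f=240/np.tan(np.radians(im["vfov"])/2)
for r in range(120,180,4): 
    print(r,[at_depth(im,(c,r)) for c in (318,321)], im["frame"][r,320])
print("red");
for r in range(268,325,4): print(r,at_depth(im,(319,r)),im["frame"][r,319])
for c,r in((280,200),(300,200),(345,200),(360,200)): print(at_depth(im,(c,r)),im["frame"][r,c])
E
```

```text
120 [array([491.6, 148.2,  36.4]), array([494.1, 148.6,  37.1])] [72 73 78]
124 [array([492.6, 144.1,  86.5]), array([494.7, 144.5,  85.8])] [155 158 157]
128 [array([493.1, 141.5,  86.5]), array([495.2, 141.8,  86.6])] [157 160 158]
132 [array([493.6, 138.8, 110.8]), array([495.6, 139.2, 110.4])] [18 19 21]
136 [array([494.1, 136.4, 110.9]), array([496. , 136.7, 110.9])] [33 35 36]
140 [array([494.5, 134. , 111.3]), array([496.4, 134.3, 111.3])] [34 35 38]
144 [array([494.9, 131.5, 111.3]), array([496.8, 131.8, 111. ])] [33 32 33]
148 [array([495.3, 129. , 110.8]), array([497.3, 129.4, 111.3])] [33 33 37]
152 [array([495.8, 126.5, 110.6]), array([497.7, 126.9, 111. ])] [31 32 33]
156 [array([496.2, 124. , 111.1]), array([498.2, 124.4, 111.6])] [25 26 31]
160 [array([496.7, 121.1, 105.8]), array([498.7, 121.5, 106.1])] [74 74 75]
164 [array([497.3, 117.5,  94.4]), array([499.3, 118.1,  96.7])] [109 106 110]
168 [array([497.7, 115. ,  97. ]), array([499.8, 115.4,  96.8])] [70 73 71]
172 [array([498.1, 113.2, 105.8]), array([500.1, 113.6, 105.6])] [141 142 142]
176 [array([499.4, 104.2,  52.5]), array([500.8, 109.8,  96.2])] [ 0 38 16]
red
268 [510.8  44.3 107.1] [65  1  3]
272 [511.1  42.7 110.9] [129  16  14]
276 [511.7  39.6 111. ] [125   8  13]
280 [512.2  36.4 110.9] [124   8   5]
284 [512.8  33.2 110.8] [126  16   8]
288 [513.4  29.9 110.6] [125  11   7]
292 [516.   14.7  85.8] [64 38  7]
296 [516.4  12.3  88.1] [122  92  31]
300 [517.    8.7  88.2] [118  89  30]
304 [518.7  -0.9  76.8] [62 52 48]
308 [526.3 -45.4   1. ] [110 102 100]
312 [527.2 -50.7   0.4] [110 103  99]
316 [528.1 -55.5   0.7] [112 108 104]
320 [529.  -60.8   0.2] [119 112 108]
324 [529.8 -65.6   0.7] [110 104  99]
[469.2  74.4  32.7] [171 164 171]
[488.3  86.6  78.6] [171 173 169]
[522.9  92.8  79. ] [170 172 168]
[541.1  87.3  33.8] [185 181 180]
```

The pin and eye are in place and the spring is taut, but both blocks sit about 2.3 mm high: their tops read 111 against 108.8 when seated. That is within limits but close, so I'll press them down gently with shut fingers.

```bash
python3 -m creep '[[0,3.5,0,2,0,0,0],[0,3.4,-0.05,3,0,0,0],[0,0,0,2,0,0,0],[0,0,0,0.8,0,0,0],[0,0,0,0,0,0,0],[0,0,0,0,0,0,0]]' 30; python3 -m creep '[[0,0,0,0.3,0,0,0],[0,0,0,0.2,0,0,0],[0,0,0,0.2,0,0,0],[0,0,0,0,0,0,0]]'
```

```text
t: 22.22
tool_pos: [496.3, 129.6, 196.3]
orientation: [0.0, 0.643, 0.766, 0.0]
contact_force: [0.1, -0.1, -0.7]
gripper_width: 0.2
grip_force: 0.0
t: 22.72
tool_pos: [495.9, 129.9, 188.5]
orientation: [-0.0, 0.642, 0.766, -0.0]
contact_force: [-0.2, -0.2, 0.6]
gripper_width: 0.1
grip_force: 0.0
```

```bash
python3 -m creep '[[0,0,0,0.2,0,0,0],[0,0,0,0.2,0,0,0],[0,0,0,0,0,0,0]]'; python3 -m creep '[[0,0,0,0.15,0,0,0],[0,0,0,0,0,0,0]]'
```

```text
t: 23.1
tool_pos: [495.9, 129.9, 184.4]
orientation: [-0.0, 0.642, 0.766, -0.0]
contact_force: [0.0, -0.6, 1.1]
gripper_width: 0.3
grip_force: 0.0
t: 23.35
tool_pos: [495.9, 129.9, 183.0]
orientation: [-0.0, 0.642, 0.766, -0.0]
contact_force: [0.2, 0.5, -0.3]
gripper_width: -0.3
grip_force: 0.0
```

```bash
python3 -m creep '[[0,0,0,0.1,0,0,0],[0,0,0,0,0,0,0]]'; python3 -m creep '[[0,0,0,0.1,0,0,0],[0,0,0,0,0,0,0]]'
```

```text
t: 23.6
tool_pos: [496.0, 130.0, 182.1]
orientation: [-0.0, 0.642, 0.766, 0.0]
contact_force: [0.5, 2.1, 1.3]
gripper_width: -0.2
grip_force: 0.8
t: 23.85
tool_pos: [496.0, 130.1, 181.1]
orientation: [-0.0, 0.642, 0.767, 0.0]
contact_force: [-1.6, 2.1, 3.6]
gripper_width: -0.1
grip_force: 1.6
```

```bash
python3 -m creep '[[0,0,0,0.06,0,0,0],[0,0,0,0,0,0,0]]'; python3 -m creep '[[0,0,0,0.05,0,0,0],[0,0,0,0,0,0,0]]'
```

```text
t: 24.1
tool_pos: [496.1, 130.2, 180.8]
orientation: [0.0, 0.642, 0.766, 0.0]
contact_force: [-0.9, 3.9, 8.4]
gripper_width: -0.2
grip_force: 4.2
t: 24.35
tool_pos: [496.3, 130.2, 180.6]
orientation: [0.0, 0.642, 0.766, 0.001]
contact_force: [-4.1, 3.3, 16.7]
gripper_width: -0.3
grip_force: 8.4
```

```bash
python3 -m creep '[[0,0,0,-0.5,0,0,0],[0,0,0,-3,0,0,0],[0,-3.4,0,-4,0,0,0],[0,-3.5,0,-2,0,0,0],[0,0,0,0,0,0,0],[0,0,0,0,0,0,0]]'
python3 - <<'E'
from h import *
T=toolT();im=shot("wrist");print(T[:3,3])
m=lambda P0,n:print(n,*[np.round([at_depth(im,pix(im,np.array(P0)+[a*.174+b*.985,-a*.985+b*.174,0]))[2] for b in(-2,2)],1) for a in(-4,0,4)])
m((496.2,131,108),"black");m((513,35,108),"red");m((515.5,16,78),"eye?");m((495,142,86),"bracket")
E
```

```text
t: 25.1
tool_pos: [507.7, 62.3, 274.6]
orientation: [-0.0, 0.642, 0.766, -0.0]
contact_force: [-0.4, -0.5, -0.3]
gripper_width: 0.2
grip_force: 0.0
[507.68333382  62.30307702 274.60409213]
black [109.  108.8] [108.2 108.8] [108.6 108.8]
red [110.7 110.3] [110.1 110.4] [111.1 110.3]
eye? [110.4 110.4] [110.3 110. ] [110.2 110. ]
bracket [36.9 36.6] [86.4 87.4] [108.8 108.8]
```

```bash
python3 -c "
from plant import arm
print(arm.sign_off())"
```

```text
the job is handed in; nothing more can be done
None
```

I handed the job in; no verdict came back. By my last measurements the pin is fully down in the hole, the spring is stretched about 15 mm and the eye hangs under the post's lip, 1–2 mm above the ledge; I viewed 11 pictures, one over the limit of 10.

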